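# Clamp a glued plaque in the UV curing box and shut its guard window

## Robot

A 6-joint arm with a two-finger parallel gripper is mounted at the origin on the work surface. World frame = base frame: x ahead of the robot, y to its left, z up, the work surface at z = 0. Lengths are in m, angles in degrees, forces in N, time in s.
With the tool pointing down it reaches from about 0.4 to 0.825 m from the base axis. Payload 7 kg.
Tool frame: the origin (TCP) lies at the very end of the fingers, on their centre line; the grasp point (between the pads) lies hold_point_z behind it (hold_point_z is the distance from the TCP to the grasp point, in m); z points along the fingers, y is the line along which they close (so a half turn about z gives the same grasp; the last joint's range is limited). The gripper opens to 88 mm and grips with 3 to 60 N. Pads are 19 mm wide; open, the fingers measure 130 mm over their backs; the gripper's body (78 mm by 193 mm) begins 47 mm behind the grasp point.
Start: joints at [82.97, 20.546, 0.682, 0, -70.136, -16.507], TCP at [0.27, 0.619, 0.227] pointing down, gripper open.
Joint ranges: [-176.03, 176.03], [-82.01, 121.73], [-58.28, 71.71], [-173.87, 95.51], [-174.79, -0.11], [-173.66, 173.66]. Speed limits (degrees/s): [136.94, 136.94, 172.46, 180, 180, 180].

## Interface

Orientations are given as [roll, pitch, yaw] about the fixed x, y, z axes, in that order (R = Rz(yaw) Ry(pitch) Rx(roll)).
In Python, from plant import get_obs, snapshot, close_job, hold_point_z gives the robot as it stands.
- The arm moves only by the tool play_rows, never from a script. Its argument "commands" is a list that holds one entry, the list of rows, each a list of 7 numbers: the shift along the tool's x, y, z in cm, then the turn, a rotation vector about the tool's x, y, z in degrees, then the opening, from 0 (shut) to 1 (fully open). In form: [[[x, y, z, ax, ay, az, fingers], ...]]. A call has 1 to 20 rows; each row is the pose to reach, as a shift and turn from the pose commanded when the call began, along the tool's axes at that moment; what a row does not reach only later rows make up. A row lasts 1/12 s, in which the tool goes at most 41.7 mm and 7.16 degrees, less where a joint would pass 70% of its speed; a pose out of reach is approached as far as the arm can. A call with a gripper value outside its range is refused whole. The fingers move at their own pace and stop on an object; the grip force is fixed at half the most. Time passes only in rows, so rows that repeat a pose let the fingers close. It gives the time, the measured TCP pose, the force, the opening and the grip force at its end, in the units of the state.
- get_obs(): the state, without advancing time (a new reading comes with each control period).
- snapshot(name): name is "side" or "top" or "wrist"; returns a dict with "frame" (400x640x3 uint8, red, green, blue), "camera_matrix" (3x3 intrinsics, pixels), "origin" and "attitude" of the camera in the world. Camera axes: x right, y down, z forward; pixel columns grow to the right and rows downward; lengths in m; the calibration is good to about 2 mm. A picture is of the moment at which its call begins. There is no depth.
- close_job(): hands the job in; it is judged then, once.
The state is a dict: "clock": time; "joint_pos": joint angles; "qvel": joint speeds; "tau": joint torques, N m; "tool_pos": TCP position; "orientation": TCP orientation; "force": force on the tool from outside, world axes, zero at the start; "moment": the same for the moment, N m; "opening": finger opening in m; "gripper_force": force on a finger pad.
Only numpy, scipy, OpenCV 4.12 (cv2) and the standard library are available. Lean on these libraries where they do the work, as an engineer would, in place of code of your own. Each camera call takes 0.05 s, during which the arm holds its last target. There are 200 camera calls.

## Task

The glued plaque standing in the jig inside the UV curing box is ready to cure. Slide the box's amber guard window right open, take the spring clamp off its wooden rail and clip it upright onto the middle of the plaque's top edge with both jaw pads fully over the edge, then slide the window fully shut with the clamp left inside. Leave the glue bottle, the two blocks and the cup where they stand.

Things in the scene. Friction and masses are not known exactly. Their poses are not given: they have to be found in the camera images.
- uvbox: White UV curing box, fixed, 300 (x) x 520 (y) x 192 mm with its aluminium window tracks, which run along y on its top edges. Origin: centre of its underside; -x is the front with the control panel. Its +y half is the curing chamber, open above (inside x -138..138, y 2..248 mm, floor at z 22); its -y half is the closed electronics housing (top at z 172). Tracks and end jamb reach z 192.
- window (a joint): Amber guard window, a 276 x 262 x 5 mm pane (underside at box z 178 mm), about 0.7 kg. Slide in m: 0 = fully shut over the chamber (end stop), growing as it slides along the box's -y axis over the housing, 0.215 = fully open (end stop), which leaves box y 38..248 mm clear. Friction 2 to 4 N; it stays where it is left. It may start up to 60 mm ajar.
- window_handle (a point): Centre of the grip bar of the window's black bow handle; moves with it; axes as the box. Bar 110 mm long (x), 14 mm thick (y, the sliding direction), 20 mm high (z): its top is 10 mm above this point, the pane's top 36 mm below it, tracks and end jamb 27 mm below it. The bar is 37 mm in from the window's closing (+y) edge. Can be pinched across y from above.
- plaque_edge (a point): Middle of the top edge of the plaque (6 mm wood glued to 4 mm clear acrylic): 10 mm thick (x of this frame), 110 mm wide (y, along the edge), upright (z up), its foot held in a steel jig with two blue bars (34 mm over both) fixed on the chamber floor. 40 mm of it stands free above the bars. This point is 73 mm above the chamber floor. It does not move.
- rail: Wooden clamp rail, fixed: an upright plywood board 10 mm thick (x) and 160 mm long (y), top edge 90 mm above the bench, on a foot 80 x 160 x 15 mm. Origin: centre of its underside.
- clip: Black spring clamp, orange handle grips and jaw pads, 90 mm tall, 22 mm wide (y), 70 g. Origin: centre of its hinge pin (radius 4.5 mm); jaws down, handles up; x is the way it opens, y runs along the edge it grips; same both ways round. Starts clipped upright on the rail's top edge, pin 18 mm above it. Jaw pads lie 29 to 43 mm below the pin; between pads and pin the space is clear.
- clip_a (a joint): Opening of one leg of the spring clamp (the other mirrors it), rad: 0 = jaws closed, 0.11 = pads flat on a 10 mm edge, gripping with about 7 N, 0.30 = open stop, jaws 23 mm apart. Handles rise to 49 mm above the pin, leaning apart: 45 mm over the outside at the top when on a 10 mm edge, about 23 mm at the stop. Squeezing along x about 36 mm above the pin takes 10 N each side; use 20 N or more.
- glue: Bystander: white glue bottle with an orange cap, 38 mm diameter, 115 mm tall, standing on the bench; origin at the centre of its underside.
- block1: Bystander: laminated wooden block, 40 mm cube; origin at the centre of its underside.
- block2: Bystander: laminated wooden block, 40 mm cube; origin at the centre of its underside.
- cup: Bystander: clear plastic cup, 70 mm across, 85 mm tall; origin at the centre of its underside.
There are look-alikes about, which are no part of the job. Of the things that look like the clip, the smaller one is meant.

How it is judged:
By the outcome, as a careful person would: the job done as asked, in the order asked, and still so for the second after the job is handed in, with the robot touching nothing.
It also fails if it takes over 67 s, if anything falls off the work surface, if the arm or the gripper's body presses on something with over 40 N, if the wrist force passes 120 N, or if a joint passes its speed limit or range.

## Working session

There is one attempt and no reset: what is moved stays moved. The work goes in short steps, Python scripts to look and compute and a tool call to move; the robot and the scene stay as the last step left them, time stands still between calls to the robot, and variables do not carry over. Pictures are saved under pics/ and viewed, at most 10 in all, crops included, and the job is handed in when it is done.

Besides the shell and the picture viewer there is one more tool, called after "Request:" in YAML: its name, and indented under it one key for each argument. play_rows: Moves the arm, as the interface text tells. Its arguments: {"type":"object","properties":{"commands":{"type":"array","items":{"type":"array","items":{"type":"array","items":{"type":"number"}}}}},"required":["commands"]}

```bash
ls; mkdir -p pics; cat > h.py <<'E'
import numpy as np, cv2, pickle
from plant import get_obs, snapshot, close_job, hold_point_z
def snap(n,f):
    s=snapshot(n); cv2.imwrite(f'pics/{f}.png',s['frame'][...,::-1]); pickle.dump(s,open(f'pics/{f}.pkl','wb')); return s
def load(f): return pickle.load(open(f'pics/{f}.pkl','rb'))
def R(s):
    a=np.array(s['attitude'],float)
    if a.shape==(3,3): return a
    from scipy.spatial.transform import Rotation as Ro
    return Ro.from_euler('xyz',a,degrees=True).as_matrix()
def ray(s,uv):
    d=R(s)@np.linalg.solve(s['camera_matrix'],[uv[0],uv[1],1]); return np.array(s['origin']),d/np.linalg.norm(d)
def plane(s,uv,z):
    o,d=ray(s,uv); return o+d*(z-o[2])/d[2]
def tri(s1,a,s2,b):
    o,d=ray(s1,a);p,e=ray(s2,b)
    t=np.linalg.lstsq(np.c_[d,-e],p-o,rcond=None)[0]
    A=o+d*t[0];B=p+e*t[1]; return (A+B)/2,np.linalg.norm(A-B)
def proj(s,X):
    c=s['camera_matrix']@(R(s).T@(np.array(X)-s['origin'])); return c[:2]/c[2]
E
python3 - <<'E'
from h import *
for n in ('side','top','wrist'):
    s=snap(n,n+'0'); print(n,s['origin'],s['attitude'],s['camera_matrix'])
print(get_obs(),hold_point_z)
a=[load(n+'0')['frame'][...,::-1] for n in('side','top')]
cv2.imwrite('pics/both.png',np.vstack(a)[:, :])
E
```

```text
pics
side [0.31118684 0.93000271 1.11644793] [-137.37040448   -0.75359674 -164.85071863] [[429.70024439   0.         321.46278541]
 [  0.         429.70024439 198.69276102]
 [  0.           0.           1.        ]]
top [0.16988264 0.0892429  1.77229292] [-167.81560007    0.19506982  -89.06534346] [[430.77481978   0.         324.45938358]
 [  0.         430.77481978 202.54487255]
 [  0.           0.           1.        ]]
wrist [0.34719508 0.58443038 0.38290971] [ 1.61890787e+02 -6.05177148e-02 -1.13580800e+02] [[340.04094909   0.         322.90225059]
 [  0.         340.04094909 202.48744678]
 [  0.           0.           1.        ]]
{'clock': 0.15, 'joint_pos': array([ 8.29698288e+01,  2.05840440e+01,  6.44953093e-01, -1.46275451e-02,
       -7.01367110e+01, -1.65063227e+01]), 'qvel': array([ 0.05116229, -0.07439406,  0.07873547,  0.11010626, -0.02104248,
        0.06729132]), 'tau': array([-1.05474530e-03, -5.83273530e+01,  2.93289828e+01,  7.00138360e+00,
        8.66491202e-03, -1.15208209e-04]), 'tool_pos': array([0.26943156, 0.61847763, 0.22580832]), 'orientation': array([ 1.79923415e+02, -8.35308719e-03, -2.35414676e+01]), 'force': array([ 0.02563811, -1.34857681, -0.76272386]), 'moment': array([ 0.02484126, -0.00829612,  0.04026246]), 'gripper_force': 0.0, 'opening': 0.08769803235229329} 0.0188
```

View pics/side0.png

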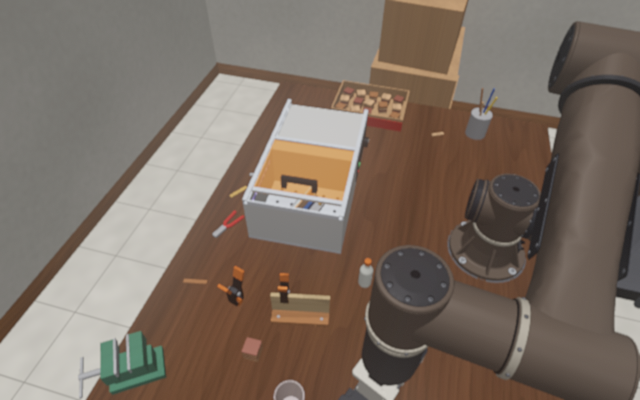

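View pics/top0.png

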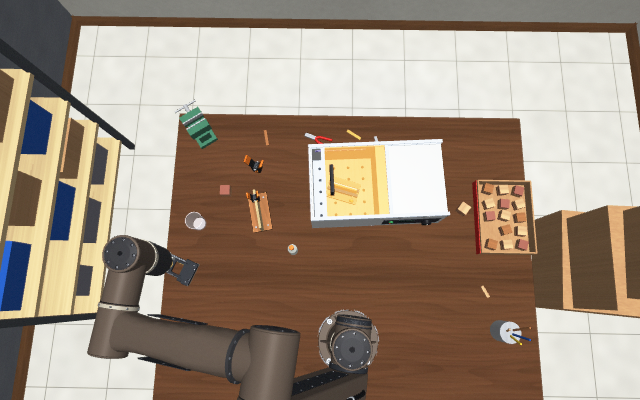

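```bash
python3 - <<'E'
from h import *
s=load('side0')['frame'][...,::-1];t=load('top0')['frame'][...,::-1]; w=load('wrist0')['frame'][...,::-1]
a=cv2.resize(s[255:330,205:345],(560,300),interpolation=3)
b=cv2.resize(t[150:235,235:290],(194,300),interpolation=3)
cv2.imwrite('pics/crop1.png',np.hstack([a,b]))
cv2.imwrite('pics/wc.png',w)
E
```

```text
(no output)
```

View pics/crop1.png

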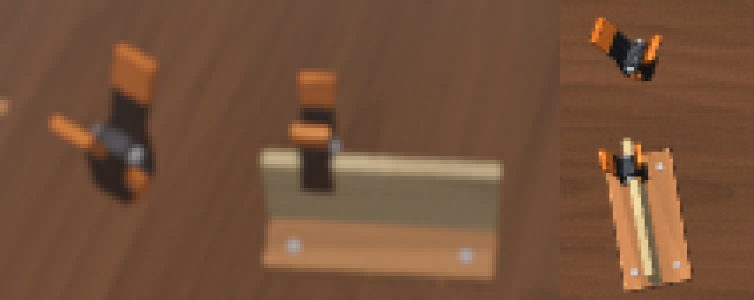

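View pics/wc.png

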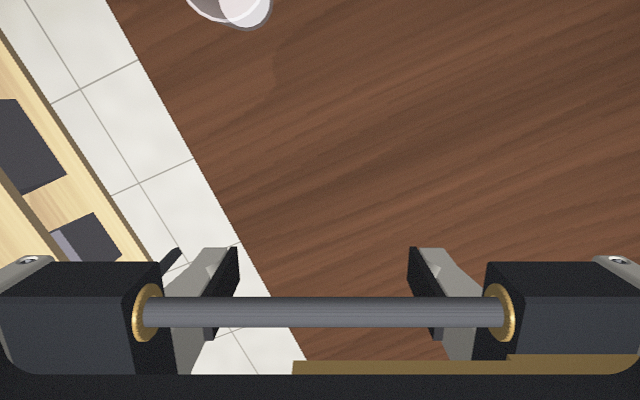

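```bash
python3 - <<'E'
from h import *
s=load('side0');t=load('top0')
for n,a,b in [('handle',(299,184),(332,180)),('clip',(284,290),(257,199)),('glue',(368,262),(292,248)),('railN',(271,293),(253,191)),('railF',(330,296),(264,231)),('plaque?',(310,206),(345,188))]:
    print(n,tri(s,a,t,b))
print([plane(t,p,.19).round(3) for p in [(309,147),(441,141),(312,222),(448,214)]])
o=get_obs();print(o['tool_pos'],np.array(load('wrist0')['origin'])-o['tool_pos'])
E
```

```text
handle (array([0.59863699, 0.07314837, 0.1995804 ]), np.float64(0.0033665542471716255))
clip (array([0.54780997, 0.3706393 , 0.09557221]), np.float64(0.011221103179325233))
glue (array([0.35010112, 0.2237222 , 0.1008646 ]), np.float64(0.0038384715177793936))
railN (array([0.57949162, 0.38839181, 0.09526868]), np.float64(0.009273885784022879))
railF (array([0.42511533, 0.34022168, 0.06891441]), np.float64(0.014823094529317807))
plaque? (array([0.59356084, 0.01759028, 0.04867196]), np.float64(0.021344505114277275))
[array([0.73 , 0.164, 0.19 ]), array([ 0.762, -0.347,  0.19 ]), array([0.437, 0.145, 0.19 ]), array([ 0.475, -0.362,  0.19 ])]
[0.26943156 0.61847763 0.22580832] [ 0.07776353 -0.03404725  0.15710139]
```

Request:
play_rows:
  commands:
    - [[31,26.5,-17.5,0,0,-27,1],[31,26.5,-17.5,0,0,-27,1],[31,26.5,-17.5,0,0,-27,1],[31,26.5,-17.5,0,0,-27,1],[31,26.5,-17.5,0,0,-27,1],[31,26.5,-17.5,0,0,-27,1],[31,26.5,-17.5,0,0,-27,1],[31,26.5,-17.5,0,0,-27,1],[31,26.5,-17.5,0,0,-27,1],[31,26.5,-17.5,0,0,-27,1],[31,26.5,-17.5,0,0,-27,1],[31,26.5,-17.5,0,0,-27,1],[31,26.5,-17.5,0,0,-27,1],[31,26.5,-17.5,0,0,-27,1]]

```text
clock: 1.32
tool_pos: [0.4477, 0.2521, 0.401]
orientation: [180.0, 0.0, 3.4]
force: [-0.1, 0.9, -0.2]
opening: 0.0878
gripper_force: 0.0
```

```bash
python3 - <<'E'
from h import *
s=snap('wrist','w1'); print(s['origin'],s['attitude']); o=get_obs(); print(o['clock'],o['tool_pos'],o['orientation'])
for p in [(0,0),(640,0),(320,200),(0,260),(640,260)]: print(p,plane(s,p,.1).round(3))
E
```

```text
[0.5324244  0.25677329 0.55807379] [ 1.61847471e+02  2.65178294e-02 -8.66133201e+01]
1.3667 [0.44746328 0.25243697 0.40069675] [1.79965997e+02 7.21042058e-02 3.47822773e+00]
(0, 0) [0.612 0.646 0.1  ]
(640, 0) [ 0.657 -0.112  0.1  ]
(320, 200) [0.386 0.252 0.1  ]
(0, 260) [0.263 0.727 0.1  ]
(640, 260) [ 0.32  -0.232  0.1  ]
```

View pics/w1.png

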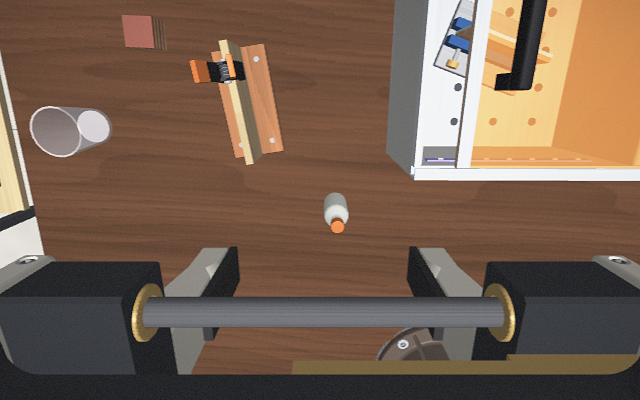

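Request:
play_rows:
  commands:
    - [[16,14,0,0,0,0,1],[16,14,0,0,0,0,1],[16,14,0,0,0,0,1],[16,14,0,0,0,0,1],[16,14,0,0,0,0,1],[16,14,0,0,0,0,1],[16,14,0,0,0,0,1]]

```text
clock: 1.95
tool_pos: [0.6174, 0.1215, 0.3986]
orientation: [179.9, 0.2, 3.4]
force: [-0.9, 0.3, -0.3]
opening: 0.0876
gripper_force: 0.0
```

```bash
python3 - <<'E'
from h import *
s=snap('wrist','w2'); o=get_obs(); print(s['origin'],o['clock'],o['tool_pos'],o['orientation'])
E
```

```text
[0.70264101 0.12643601 0.55541553] 2.0 [0.61643349 0.12236051 0.39944697] [179.9353662    0.18075531   3.42024754]
```

View pics/w2.png

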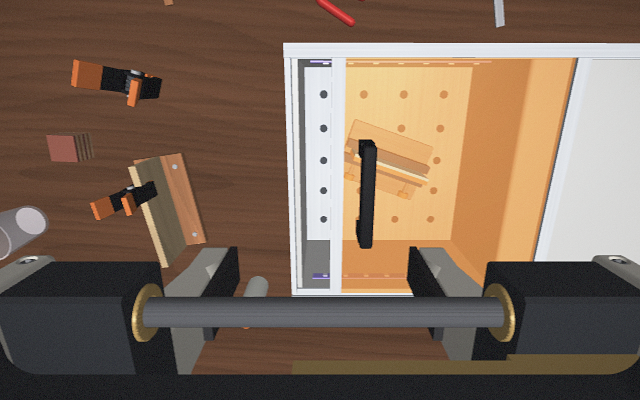

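```bash
python3 - <<'E'
from h import *
def ext(f,x0,x1,y0,y1,st,th=70):
    g=load(f)['frame'][y0:y1,x0:x1].max(2)
    for r in range(0,y1-y0,st):
        c=np.where(g[r]<th)[0]; print(r+y0,(c.min()+x0,c.max()+x0,len(c)) if len(c) else '-')
ext('w1',485,560,0,96,6); ext('w2',345,390,134,254,6)
for f,x0,x1,y0,y1 in [('w1',470,560,0,110),('w2',335,395,130,260)]:
    im=load(f)['frame'][y0:y1,x0:x1,::-1]; im=cv2.convertScaleAbs(im,alpha=2.5); cv2.imwrite(f'pics/c_{f}.png',cv2.resize(im,None,fx=4,fy=4,interpolation=3))
a=cv2.imread('pics/c_w1.png');b=cv2.imread('pics/c_w2.png')
H=max(a.shape[0],b.shape[0]); P=lambda i:cv2.copyMakeBorder(i,0,H-i.shape[0],0,0,0)
cv2.imwrite('pics/crop2.png',np.hstack([P(a),P(b)]))
E
```

```text
0 (np.int64(523), np.int64(546), 24)
6 (np.int64(522), np.int64(545), 24)
12 (np.int64(521), np.int64(544), 24)
18 (np.int64(520), np.int64(543), 24)
24 (np.int64(519), np.int64(542), 24)
30 (np.int64(518), np.int64(541), 23)
36 (np.int64(517), np.int64(540), 24)
42 (np.int64(516), np.int64(539), 24)
48 (np.int64(516), np.int64(537), 22)
54 (np.int64(515), np.int64(537), 23)
60 (np.int64(514), np.int64(535), 22)
66 (np.int64(513), np.int64(534), 22)
72 (np.int64(511), np.int64(533), 23)
78 (np.int64(496), np.int64(532), 37)
84 (np.int64(496), np.int64(531), 36)
90 -
134 -
140 (np.int64(359), np.int64(371), 13)
146 (np.int64(359), np.int64(375), 17)
152 (np.int64(359), np.int64(376), 18)
158 (np.int64(362), np.int64(375), 14)
164 (np.int64(362), np.int64(375), 14)
170 (np.int64(361), np.int64(375), 15)
176 (np.int64(361), np.int64(375), 15)
182 (np.int64(361), np.int64(374), 14)
188 (np.int64(361), np.int64(374), 14)
194 (np.int64(360), np.int64(374), 15)
200 (np.int64(360), np.int64(373), 14)
206 (np.int64(360), np.int64(373), 14)
212 (np.int64(360), np.int64(373), 14)
218 (np.int64(360), np.int64(372), 13)
224 (np.int64(357), np.int64(372), 16)
230 (np.int64(356), np.int64(372), 17)
236 (np.int64(357), np.int64(371), 15)
242 (np.int64(359), np.int64(371), 13)
248 (np.int64(365), np.int64(365), 1)
```

View pics/crop2.png

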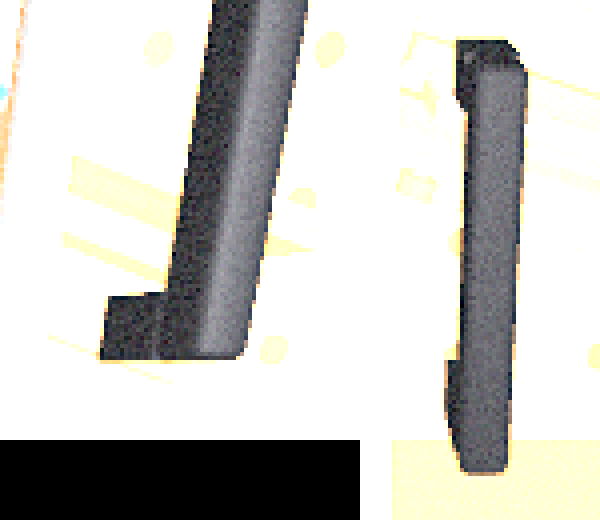

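```bash
python3 - <<'E'
from h import *
a,b=load('w1'),load('w2')
P,e=tri(a,(525,88.5),b,(365.8,247.5));print('near',P,e)
for z in (P[2],.229):
    n=plane(b,(365.8,247.5),z);f=plane(b,(370.8,146.5),z);d=f-n
    print(z,n.round(4),f.round(4),'len',np.linalg.norm(d),'ctr',((n+f)/2).round(4),'yawx',np.degrees(np.arctan2(d[1],d[0])))
# rail/clip
def ext(f,x0,x1,y0,y1):
    im=load(f)['frame'][y0:y1,x0:x1]; return im
for f,box in [('w1',(150,30,300,170)),('w2',(70,140,230,280))]:
    x0,y0,x1,y1=box; im=load(f)['frame'][y0:y1,x0:x1,::-1]
    hsv=cv2.cvtColor(np.ascontiguousarray(im),cv2.COLOR_BGR2HSV)
    m=((hsv[...,0]<14)&(hsv[...,1]>190)&(hsv[...,2]>120)).astype(np.uint8)
    n,l,st,c=cv2.connectedComponentsWithStats(m)
    for i in range(1,n):
        if st[i,4]>25: print(f,'orange',c[i]+[x0,y0],st[i])
    cv2.imwrite(f'pics/c_{f}.png',cv2.resize(cv2.convertScaleAbs(im,alpha=1.4),(600*(x1-x0)//300,600*(y1-y0)//300),interpolation=3))
a=cv2.imread('pics/c_w1.png');b=cv2.imread('pics/c_w2.png'); print(a.shape,b.shape)
H=max(a.shape[0],b.shape[0]); Q=lambda i:cv2.copyMakeBorder(i,0,H-i.shape[0],0,0,0)
c=np.hstack([Q(a),Q(b)]);cv2.imwrite('pics/crop3.png',cv2.resize(c,None,fx=1.25,fy=1.25,interpolation=3))
print(cv2.imread('pics/crop3.png').shape)
E
```

```text
near [0.54579012 0.07093628 0.22665371] 0.0005672579533254752
0.2266537137892949 [0.546  0.0712 0.2267] [0.6534 0.0768 0.2267] len 0.10751582339808483 ctr [0.5997 0.074  0.2267] yawx 3.0192332437143286
0.229 [0.5471 0.0716 0.229 ] [0.6537 0.0772 0.229 ] len 0.106748511374763 ctr [0.6004 0.0744 0.229 ] yawx 3.01923324371433
(280, 300, 3) (280, 320, 3)
(350, 775, 3)
```

View pics/crop3.png

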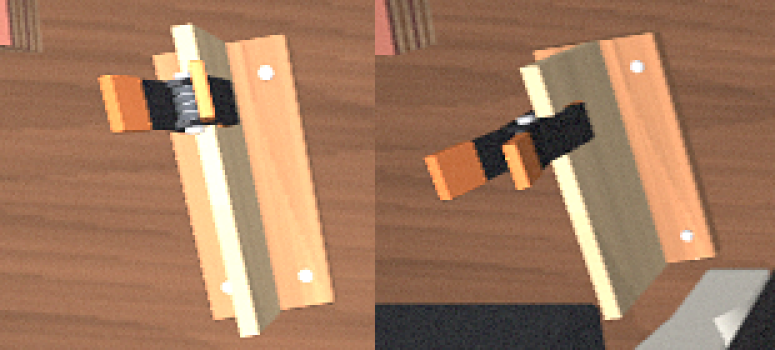

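```bash
python3 - <<'E'
from h import *
a,b=load('w1'),load('w2')
A=lambda x,y:(150+x/2.5,30+y/2.5); B=lambda x,y:(70+(x-375)/2.5,140+y/2.5)
p1,e1=tri(a,A(182,26.5),b,B(530.5,67)); p2,e2=tri(a,A(249,335.5),b,B(611.5,318))
print('rail ends',p1,e1,p2,e2,np.linalg.norm(p1-p2))
d=(p1-p2)/np.linalg.norm(p1-p2); print('yaw',np.degrees(np.arctan2(d[1],d[0])))
for q in [(182,72),(194,130)]:
    print('pin',plane(a,A(*q),.108))
print('pin far end tri',tri(a,A(182,72),b,B(524,120)))
# grip tips: outer edges mid
print('Lgrip tip',tri(a,A(101,104),b,B(433,178)),'Rgrip tip',tri(a,A(193,88),b,B(510,165)))
for q in [(103,76),(109,132)]: print(plane(a,A(*q),.157))
# plaque in w2
f=b['frame'][100:215,330:450,::-1]; cv2.imwrite('pics/crop4.png',cv2.resize(f,None,fx=5,fy=5,interpolation=3))
E
```

```text
rail ends [0.58510781 0.38628182 0.08793677] 0.00011842435211235829 [0.42948135 0.35384302 0.08963991] 0.0007075428794844292 0.15898040605204686
yaw 11.774152852223612
pin [0.56254901 0.38146112 0.108     ]
pin [0.5360403 0.3763496 0.108    ]
pin far end tri (array([0.56195508, 0.37974428, 0.11284681]), np.float64(0.0008919343191969763))
Lgrip tip (array([0.54361553, 0.40302622, 0.1578294 ]), np.float64(0.001468185021731229)) Rgrip tip (array([0.55288199, 0.36264866, 0.15909409]), np.float64(0.00018319673203842467))
[0.55561139 0.40238633 0.157     ]
[0.53256884 0.4011362  0.157     ]
```

View pics/crop4.png

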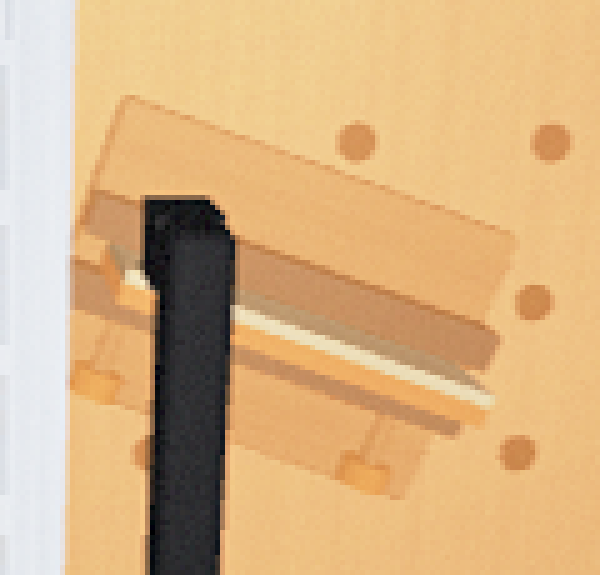

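Request:
play_rows:
  commands:
    - [[-1.9,4.7,13,0,0,0.4,1],[-1.9,4.7,13,0,0,0.4,1],[-1.9,4.7,13,0,0,0.4,1],[-1.9,4.7,13,0,0,0.4,1],[-1.9,4.7,16.5,0,0,0.4,1],[-1.9,4.7,19.5,0,0,0.4,1],[-1.9,4.7,19.5,0,0,0.4,1],[-1.9,4.7,19.5,0,0,0.4,1]]

```text
clock: 2.67
tool_pos: [0.5987, 0.075, 0.2061]
orientation: [179.9, 0.1, 3.2]
force: [0.2, 0.6, 0.7]
opening: 0.0873
gripper_force: 0.0
```

```bash
python3 - <<'E'
from h import *
b=load('w2'); g=b['frame']
c=[]
for v in (80,120,160,200,240):
    r=g[v].astype(int); 
    e=[u for u in range(270,310) if r[u].min()-r[u-2].min()>50]
    print(v,e[:6],plane(b,(e[0],v),.192).round(4) if e else '')
o=get_obs();print(o['tool_pos'],o['joint_pos'].round(1),o['force'])
E
```

```text
80 [284, 285, 286, 293, 305, 306] [0.7097 0.1656 0.192 ]
120 [286, 287, 294, 305, 306] [0.6705 0.1626 0.192 ]
160 [287, 288, 289, 295, 306, 307] [0.6284 0.1606 0.192 ]
200 [288, 289, 290, 296, 306, 307] [0.583  0.1583 0.192 ]
240 [290, 291, 297] [0.534  0.1547 0.192 ]
[0.59871027 0.07495342 0.20612827] [ 25.7  14.8 -10.3   0.  -65.1  67.5] [0.16257704 0.59738558 0.66037941]
```

Request:
play_rows:
  commands:
    - [[0,0,0,0,0,0,0],[0,0,0,0,0,0,0],[0,0,0,0,0,0,0],[0,0,0,0,0,0,0],[0,0,0,0,0,0,0],[0,0,0,0,0,0,0],[0,0,0,0,0,0,0],[0,0,0,0,0,0,0],[0,0,0,0,0,0,0],[0,0,0,0,0,0,0]]

```text
clock: 3.5
tool_pos: [0.6, 0.0738, 0.2065]
orientation: [180.0, 0.0, 3.1]
force: [0.5, -0.1, 0.3]
opening: 0.0263
gripper_force: 0.0
```

Request:
play_rows:
  commands:
    - [[0,0,0,0,0,0,0],[0,0,0,0,0,0,0],[0,0,0,0,0,0,0],[0,0,0,0,0,0,0],[0,1,0,0,0,0,0],[0,2.2,0,0,0,0,0],[0,3.4,0,0,0,0,0],[0,4.6,0,0,0,0,0],[0,5.8,0,0,0,0,0],[0,7,0,0,0,0,0],[0,8.2,0,0,0,0,0],[0,9.4,0,0,0,0,0],[0,10.6,0,0,0,0,0],[0,11.8,0,0,0,0,0],[0,13,0,0,0,0,0],[0,14.2,0,0,0,0,0],[0,15.2,0,0,0,0,0],[0,15.8,0,0,0,0,0],[0,16.2,0,0,0,0,0],[0,16.4,0,0,0,0,0]]

```text
clock: 5.17
tool_pos: [0.6095, -0.0912, 0.2065]
orientation: [180.0, -0.1, 3.0]
force: [5.3, 2.3, -3.1]
opening: 0.0137
gripper_force: 30.0
```

Request:
play_rows:
  commands:
    - [[0,0.3,0,0,0,0,0],[0,0.6,0,0,0,0,0],[0,0.9,0,0,0,0,0],[0,1.1,0,0,0,0,0],[0,1.3,0,0,0,0,0]]

```text
clock: 5.58
tool_pos: [0.61, -0.0996, 0.2065]
orientation: [-179.7, -0.1, 3.1]
force: [-1.3, 31.7, 5.6]
opening: 0.014
gripper_force: 30.0
```

Request:
play_rows:
  commands:
    - [[0,-0.45,0,0,0,0,0.6],[0,-0.45,0,0,0,0,0.6],[0,-0.45,0,0,0,0,0.6],[0,-0.45,0,0,0,0,0.6],[0,-0.45,0,0,0,0,0.6],[0,-0.45,0,0,0,0,1],[0,-0.45,-4,0,0,0,1],[0,-0.45,-8,0,0,0,1],[5.5,-10,-14,0,0,0,1],[5.5,-10,-14,0,0,0,1],[5.5,-10,-14,0,0,0,1],[5.5,-10,-14,0,0,0,1],[5.5,-10,-14,0,0,0,1]]

```text
clock: 6.67
tool_pos: [0.6599, 0.0015, 0.347]
orientation: [-180.0, -0.1, 3.2]
force: [0.5, -0.4, -0.4]
opening: 0.0869
gripper_force: 0.0
```

```bash
python3 - <<'E'
from h import *
s=snap('wrist','w3'); o=get_obs(); print(s['origin'],o['clock'],o['tool_pos'],o['orientation'])
E
```

```text
[0.74440497 0.00584385 0.50432681] 6.7167 [6.59027545e-01 4.34035583e-04 3.46128180e-01] [1.79995417e+02 3.68830191e-02 3.12380517e+00]
```

Request:
play_rows:
  commands:
    - [[0,-14,0,0,0,0,1],[0,-14,0,0,0,0,1],[0,-14,0,0,0,0,1],[0,-14,0,0,0,0,1],[0,-14,0,0,0,0,1],[0,-14,0,0,0,0,1]]

```text
clock: 7.22
tool_pos: [0.6509, 0.1396, 0.3457]
orientation: [180.0, 0.1, 3.1]
force: [0.0, -0.3, -0.3]
opening: 0.0878
gripper_force: 0.0
```

```bash
python3 - <<'E'
from h import *
s=snap('wrist','w4'); o=get_obs(); print(s['origin'],o['clock'],o['tool_pos'],o['orientation'])
a=load('w3');q=[]
for f in ('w3','w4'):
    s=load(f); u,v=proj(s,(.6,.02,.095)).astype(int); print(f,u,v); 
    x0,y0=max(u-80,0),max(v-60,0); im=s['frame'][y0:y0+120,x0:x0+160,::-1]; print(x0,y0,im.shape)
    q.append(cv2.resize(im,(800//2*im.shape[1]//160,300*im.shape[0]//120),interpolation=3))
h=300; q=[cv2.copyMakeBorder(i,0,h-i.shape[0],0,0,0) for i in q]
cv2.imwrite('pics/crop5.png',np.hstack(q))
E
```

```text
[0.73582499 0.14392991 0.50271827] 7.2667 [0.65112649 0.13875907 0.34595944] [1.79957006e+02 6.68043771e-02 3.04949957e+00]
w3 305 210
225 150 (120, 160, 3)
w4 414 208
334 148 (120, 160, 3)
```

View pics/crop5.png

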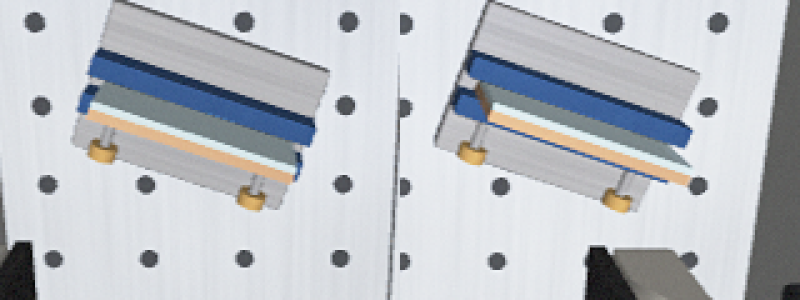

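```bash
python3 - <<'E'
from h import *
res={}
for f,x0,y0 in (('w3',225,150),('w4',334,148)):
    im=np.ascontiguousarray(load(f)['frame'][y0:y0+80,x0:x0+125]); hsv=cv2.cvtColor(im,cv2.COLOR_RGB2HSV).astype(int)
    cx,cy=(170,130) if f=='w3' else (590,135)
    cx-=0 if f=='w3' else 400
    # vertical profile at middle
    c=int(cx/2.5); print(f,'col',c+x0,[(v+y0,tuple(im[v,c])) for v in range(int(cy/2.5)-10,int(cy/2.5)+12)])
E
```

```text
w3 col 293 [(192, (np.uint8(123), np.uint8(133), np.uint8(134))), (193, (np.uint8(120), np.uint8(131), np.uint8(134))), (194, (np.uint8(116), np.uint8(126), np.uint8(130))), (195, (np.uint8(119), np.uint8(130), np.uint8(133))), (196, (np.uint8(116), np.uint8(128), np.uint8(132))), (197, (np.uint8(119), np.uint8(130), np.uint8(135))), (198, (np.uint8(120), np.uint8(131), np.uint8(135))), (199, (np.uint8(115), np.uint8(126), np.uint8(130))), (200, (np.uint8(142), np.uint8(157), np.uint8(161))), (201, (np.uint8(224), np.uint8(237), np.uint8(240))), (202, (np.uint8(216), np.uint8(233), np.uint8(236))), (203, (np.uint8(218), np.uint8(233), np.uint8(237))), (204, (np.uint8(223), np.uint8(179), np.uint8(136))), (205, (np.uint8(224), np.uint8(182), np.uint8(140))), (206, (np.uint8(225), np.uint8(187), np.uint8(145))), (207, (np.uint8(226), np.uint8(185), np.uint8(142))), (208, (np.uint8(208), np.uint8(180), np.uint8(160))), (209, (np.uint8(179), np.uint8(182), np.uint8(187))), (210, (np.uint8(177), np.uint8(175), np.uint8(179))), (211, (np.uint8(177), np.uint8(176), np.uint8(180))), (212, (n
[... 593 characters left out ...]
(201, (np.uint8(131), np.uint8(144), np.uint8(147))), (202, (np.uint8(221), np.uint8(235), np.uint8(238))), (203, (np.uint8(224), np.uint8(238), np.uint8(240))), (204, (np.uint8(222), np.uint8(239), np.uint8(243))), (205, (np.uint8(228), np.uint8(197), np.uint8(157))), (206, (np.uint8(227), np.uint8(185), np.uint8(141))), (207, (np.uint8(228), np.uint8(193), np.uint8(150))), (208, (np.uint8(231), np.uint8(195), np.uint8(150))), (209, (np.uint8(227), np.uint8(184), np.uint8(149))), (210, (np.uint8(72), np.uint8(100), np.uint8(150))), (211, (np.uint8(115), np.uint8(129), np.uint8(153))), (212, (np.uint8(202), np.uint8(201), np.uint8(200))), (213, (np.uint8(190), np.uint8(190), np.uint8(191)))]
```

```bash
python3 - <<'E'
from h import *
E={};M={}
for f,x0,y0,y1 in (('w3',225,180,232),('w4',355,180,232)):
    im=load(f)['frame'][y0:y1,x0:x0+115].astype(int); r,b=im[...,0],im[...,2]
    w=((r>205)&(r-b>60)); a=((r>195)&(b-r>9)&(b-r<30))
    m=(w|a).astype(np.uint8); m=cv2.morphologyEx(m,cv2.MORPH_OPEN,np.ones((3,3)))
    n,l,st,c=cv2.connectedComponentsWithStats(m); i=1+np.argmax(st[1:,4])
    ys,xs=np.where(l==i); rect=cv2.minAreaRect(np.c_[xs,ys].astype(np.float32)); print(f,st[i],rect)
    bx=cv2.boxPoints(rect); bx=bx[np.argsort(bx[:,0])]; L=bx[:2].mean(0)+[x0,y0]; Rr=bx[2:].mean(0)+[x0,y0]
    E[f]=(L,Rr); M[f]=(L+Rr)/2; print(L,Rr)
    wm=(w&(l==i)); print('wood cols',xs.min()+x0,xs.max()+x0, 'counts',wm.sum(),(a&(l==i)).sum())
s,t=load('w3'),load('w4')
L,e=tri(s,E['w3'][0],t,E['w4'][0]);Q,e2=tri(s,E['w3'][1],t,E['w4'][1]);print(L,e,Q,e2,np.linalg.norm(L-Q))
print('mid tri',tri(s,M['w3'],t,M['w4']))
for f,k in (('w3',s),('w4',t)):
    for z in (.0933,.095,.097):
        l,q=plane(k,E[f][0],z),plane(k,E[f][1],z); d=l-q
        print(f,z,((l+q)/2).round(4),np.linalg.norm(d).round(4),np.degrees(np.arctan2(d[1],d[0])).round(2))
E
```

```text
w3 [ 36  11  79  32 399] ((75.46398162841797, 26.569400787353516), (82.83351135253906, 7.121316909790039), 17.969139099121094)
[261.06741714 193.79213715] [339.86054993 219.34666443]
wood cols 261 339 counts 336 63
w4 [ 15  10  81  32 584] ((54.849998474121094, 25.450000762939453), (83.484130859375, 7.273237705230713), 18.434947967529297)
[370.24999619 192.25000095] [449.45000458 218.65000153]
wood cols 370 450 counts 350 234
[0.61738854 0.07762596 0.09112197] 0.00025586210105100907 [ 0.59167699 -0.02380624  0.10143112] 0.0008233510209122365 0.10514682044650822
mid tri (array([0.60452477, 0.02689891, 0.09625832]), np.float64(0.00028164608380178976))
w3 0.0933 [0.6035 0.0264 0.0933] 0.1056 74.13
w3 0.095 [0.6041 0.0264 0.095 ] 0.1052 74.13
w3 0.097 [0.6048 0.0263 0.097 ] 0.1047 74.13
w4 0.0933 [0.6032 0.0254 0.0933] 0.1094 74.18
w4 0.095 [0.6038 0.0258 0.095 ] 0.109 74.18
w4 0.097 [0.6044 0.0264 0.097 ] 0.1084 74.18
```

Request:
play_rows:
  commands:
    - [[-8.9,-24.5,10,0,0,-8.7,1],[-8.9,-24.5,10,0,0,-8.7,1],[-8.9,-24.5,10,0,0,-8.7,1],[-8.9,-24.5,10,0,0,-8.7,1],[-8.9,-24.5,10,0,0,-8.7,1],[-8.9,-24.5,10,0,0,-8.7,1],[-8.9,-24.5,10,0,0,-8.7,1],[-8.9,-24.5,10,0,0,-8.7,1],[-8.9,-24.5,10,0,0,-8.7,1],[-8.9,-24.5,10,0,0,-8.7,1]]

```text
clock: 8.1
tool_pos: [0.5503, 0.3783, 0.2467]
orientation: [180.0, -0.0, 11.7]
force: [-0.1, 0.1, 0.9]
opening: 0.0877
gripper_force: 0.0
```

```bash
python3 - <<'E'
from h import *
s=snap('wrist','w5'); o=get_obs(); print(o['clock'],o['tool_pos'],o['orientation'])
from scipy.spatial.transform import Rotation as Ro
Rm=Ro.from_euler('xyz',o['orientation'],degrees=True)
print('shift cm',100*Rm.inv().apply(np.array([.549,.379,.128])-o['tool_pos']))
im=s['frame'].astype(int); r,g,b=im[...,0],im[...,1],im[...,2]
m=((r>150)&(r-b>120)&(r-g>60)).astype(np.uint8)
n,l,st,c=cv2.connectedComponentsWithStats(m)
for i in range(1,n):
    if st[i,4]>30: print(c[i],st[i])
for p in [(.549,.379,.157),(.5442,.401,.157),(.5535,.357,.157),(.585,.386,.09)]: print(proj(s,p))
E
```

```text
8.15 [0.55054744 0.37813466 0.24717685] [-1.79996520e+02 -4.00398340e-02  1.16687331e+01]
shift cm [-0.14237269 -0.11531959 11.91759535]
[312.80496454   6.18794326] [295   0  31  20 282]
[379.57124682  27.86895674] [361   8  44  45 786]
[301.41883117 203.37662338] [291 188  17  38 308]
[341.1025641  203.34065934] [336 188  16  37 273]
[321.37665973 208.78758411]
[292.09357488 209.09652812]
[350.58909356 208.8396668 ]
[322.09733669 147.39254266]
```

Request:
play_rows:
  commands:
    - [[-0.1,-0.1,4,0,0,0,1],[-0.1,-0.1,8,0,0,0,1],[-0.1,-0.1,11,0,0,0,1],[-0.1,-0.1,11.9,0,0,0,1],[-0.1,-0.1,11.9,0,0,0,1],[-0.1,-0.1,11.9,0,0,0,0],[-0.1,-0.1,11.9,0,0,0,0],[-0.1,-0.1,11.9,0,0,0,0],[-0.1,-0.1,11.9,0,0,0,0],[-0.1,-0.1,11.9,0,0,0,0],[-0.1,-0.1,11.9,0,0,0,0],[-0.1,-0.1,11.9,0,0,0,0],[-0.1,-0.1,11.9,0,0,0,0],[-0.1,-0.1,11.9,0,0,0,0],[-0.1,-0.1,11.9,0,0,0,0],[-0.1,-0.1,11.9,0,0,0,0],[-0.1,-0.1,11.9,0,0,0,0],[-0.1,-0.1,11.9,0,0,0,0]]

```text
clock: 9.65
tool_pos: [0.5484, 0.3804, 0.1275]
orientation: [180.0, 0.0, 11.8]
force: [0.2, -0.3, -0.5]
opening: 0.0225
gripper_force: 30.0
```

Request:
play_rows:
  commands:
    - [[0,0,-1,0,0,0,0],[0,0,-3,0,0,0,0],[0,0,-6,0,0,0,0],[0,0,-10,0,0,0,0],[0,0,-14,0,0,0,0],[0,0,-18,0,0,0,0],[0,0,-19,0,0,0,0],[0,0,-19,0,0,0,0]]

```text
clock: 10.32
tool_pos: [0.5498, 0.3813, 0.3239]
orientation: [-179.7, -0.4, 11.8]
force: [-0.0, 0.4, -0.2]
opening: 0.0225
gripper_force: 30.0
```

```bash
cat > w.py <<'E'
from h import *
import sys
from scipy.spatial.transform import Rotation as Ro
s=snap('wrist',sys.argv[1]); o=get_obs(); print(o['clock'],o['tool_pos'],o['orientation'],o['opening'],o['gripper_force'])
Rm=Ro.from_euler('xyz',o['orientation'],degrees=True)
t=np.array([float(x) for x in sys.argv[2:5]])
print('shift cm',100*Rm.inv().apply(t-o['tool_pos']),'dyaw',float(sys.argv[5])-o['orientation'][2])
im=s['frame'].astype(int); r,g,b=im[...,0],im[...,1],im[...,2]
m=((r>150)&(r-b>120)&(r-g>60)).astype(np.uint8)
n,l,st,c=cv2.connectedComponentsWithStats(m)
for i in range(1,n):
    if st[i,4]>30: print(c[i].round(1),st[i])
E
python3 w.py w6 .6036 .0255 .28 74.2
```

```text
10.3667 [0.54888492 0.38090281 0.32080892] [-179.82695686   -0.22980661   11.7650145 ] 0.022337820356801256 29.99798136006575
shift cm [-1.90639294 35.9214226   3.96480734] dyaw 62.43498550005503
[314.7  12.2] [306   0  20  27 237]
[594.3   5. ] [586   0  15  13 101]
[378.8  46. ] [368  30  23  34 273]
[307.6 216.7] [305 211   5  13  36]
[343.3 216.5] [342 211   4  13  34]
[301.7 285.2] [294 275  15  22 263]
[343.9 285.6] [338 276  15  21 265]
```

```bash
python3 - <<'E'
from h import *
from scipy.spatial.transform import Rotation as Ro
s=load('w6'); p=np.array([.549,.381,.3205]); Rm=Ro.from_euler('xyz',[180,0,11.8],degrees=True)
for n,q in [('padL',(0,-.0115,.056)),('padR',(0,.0115,.056)),('gripL',(0,-.0115,-.005)),('gripR',(0,.0115,-.005)),('padfarx',(.011,0,.056)),('padnearx',(-.011,0,.056))]:
    print(n,proj(s,p+Rm.apply(q)))
E
```

```text
padL [306.41600823 223.61871172]
padR [340.05096246 223.64675646]
gripL [300.31257867 266.72324349]
gripR [345.15750611 266.79036393]
padfarx [323.21593185 208.38884409]
padnearx [323.24196983 238.44533035]
```

Request:
play_rows:
  commands:
    - [[-1.9,35.9,0,0,0,-62.4,0],[-1.9,35.9,0,0,0,-62.4,0],[-1.9,35.9,0,0,0,-62.4,0],[-1.9,35.9,0,0,0,-62.4,0],[-1.9,35.9,0,0,0,-62.4,0],[-1.9,35.9,0,0,0,-62.4,0],[-1.9,35.9,0,0,0,-62.4,0],[-1.9,35.9,0,0,0,-62.4,0],[-1.9,35.9,0,0,0,-62.4,0],[-1.9,35.9,0,0,0,-62.4,0],[-1.9,35.9,0,0,0,-62.4,0],[-1.9,35.9,0,0,0,-62.4,0],[-1.9,35.9,0,0,0,-62.4,0],[-1.9,35.9,0,0,0,-62.4,0]]

```text
clock: 11.53
tool_pos: [0.6028, 0.0262, 0.3172]
orientation: [-180.0, 0.0, 74.2]
force: [0.6, -0.1, -0.9]
opening: 0.0225
gripper_force: 30.0
```

```bash
python3 w.py w7 .6036 .0255 .133 74.2; python3 - <<'E'
from h import *
s=load('w7')
d=np.array([np.cos(np.radians(74.2)),np.sin(np.radians(74.2)),0])
for k in (-.055,0,.055): print(proj(s,np.array([.6036,.0255,.095])+k*d))
im=s['frame']
# plaque top edge wood/acrylic profile across rows
for v in range(100,260,8):
    r=im[v].astype(int); w=np.where((r[:,0]>205)&(r[:,0]-r[:,2]>60)&(r[:,0]-r[:,2]<110))[0]; w=w[(w>230)&(w<420)]
    if len(w): print(v,w.min(),w.max(),len(w))
E
```

```text
11.5833 [0.60285448 0.02619223 0.31736953] [-1.79982772e+02  5.63047340e-03  7.42180806e+01] 0.02263816087927846 29.99801798898261
shift cm [-0.04452531  0.09611276 18.43692988] dyaw -0.018080575348832895
[486.   34.2] [473   7  21  66 466]
[19.4 48.4] [ 11  39  18  20 281]
[479.9 256.5] [453 249  43  15 275]
[301.6 285.5] [294 276  14  21 242]
[343.8 285.7] [338 276  14  21 258]
[323.86432794 215.26617339]
[323.87697159 169.8919218 ]
[323.89078205 120.33037298]
124 290 324 9
132 320 324 5
140 320 324 5
148 320 324 5
156 320 324 5
164 320 324 5
172 320 324 5
180 320 324 5
188 320 324 5
196 292 324 10
204 320 324 5
212 321 324 4
```

Request:
play_rows:
  commands:
    - [[0,0.1,4,0,0,0,0],[0,0.1,8,0,0,0,0],[0,0.1,12,0,0,0,0],[0,0.1,14.5,0,0,0,0],[0,0.1,15.5,0,0,0,0],[0,0.1,16.3,0,0,0,0],[0,0.1,17,0,0,0,0],[0,0.1,17.6,0,0,0,0],[0,0.1,18.1,0,0,0,0],[0,0.1,18.4,0,0,0,0],[0,0.1,18.4,0,0,0,0],[0,0.1,18.4,0,0,0,0]]

```text
clock: 12.58
tool_pos: [0.6042, 0.0249, 0.1341]
orientation: [180.0, -0.0, 74.2]
force: [0.3, 1.1, -1.1]
opening: 0.0222
gripper_force: 30.0
```

```bash
python3 w.py w8 .6036 .0255 .133 74.2; python3 - <<'E'
from h import *
print(get_obs()['force'],get_obs()['moment'])
E
```

```text
12.6333 [0.60430143 0.02484887 0.13418341] [ 1.79951108e+02 -2.53790569e-02  7.41613329e+01] 0.02211971060148505 29.997936808504164
shift cm [ 0.04344407 -0.0853517   0.11828771] dyaw 0.03866708680855879
[301.5 285.3] [294 276  14  21 235]
[344.  285.6] [338 276  14  21 245]
[ 0.0969641   0.28259369 -0.3613658 ] [-0.11106332 -0.10328113 -0.05773846]
```

Request:
play_rows:
  commands:
    - [[0,0,0,0,0,0,0.75],[0,0,0,0,0,0,0.75],[0,0,0,0,0,0,0.75],[0,0,0,0,0,0,0.75],[0,0,0,0,0,0,0.75],[0,0,0,0,0,0,0.75],[0,0,0,0,0,0,0.75],[0,0,0,0,0,0,0.75],[0,0,0,0,0,0,0.75],[0,0,-2,0,0,0,0.75],[0,0,-5,0,0,0,0.75],[0,0,-9,0,0,0,0.75],[0,0,-13,0,0,0,0.75],[0,0,-17,0,0,0,1],[0,0,-20,0,0,0,1],[0,0,-20,0,0,0,1],[0,0,-20,0,0,0,1]]

```text
clock: 14.05
tool_pos: [0.6047, 0.0251, 0.336]
orientation: [179.8, -0.2, 74.2]
force: [0.3, 0.3, -1.7]
opening: 0.0853
gripper_force: 0.0
```

```bash
python3 w.py w9 .610 -.0996 .205 3.3; python3 - <<'E'
from h import *
s=load('w9')
d=np.array([np.cos(np.radians(74.2)),np.sin(np.radians(74.2)),0]);n=np.array([d[1],-d[0],0])
c=np.array([.6036,.0255,.113])
for nm,q in [('tip+',c+.0225*n+[0,0,.049]),('tip-',c-.0225*n+[0,0,.049]),('tip+ y+',c+.0225*n+.011*d+[0,0,.049]),('tip+ y-',c+.0225*n-.011*d+[0,0,.049]),('grip base',c+.019*n+[0,0,.03])]: print(nm,proj(s,q).round(1))
E
```

```text
14.1 [0.6038835  0.02500774 0.33398668] [ 1.79957450e+02 -6.49385089e-02  7.41591562e+01] 0.08670778595554099 0.0
shift cm [-11.83521148   3.98022025  12.88822193] dyaw -70.85915620216647
[474.7  35.7] [460  11  24  62 466]
[31.2 50.7] [ 23  42  18  19 257]
[301.3 182. ] [299 171   6  22 122]
[341.  181.5] [339 171   5  22 110]
[464.9 249.6] [445 240  39  20 379]
[359.1 281.7] [299 263 106  33 972]
tip+ [343.5 180.3]
tip- [298.7 180.4]
tip+ y+ [343.7 169.6]
tip+ y- [343.3 190.9]
grip base [339.1 175.9]
```

Request:
play_rows:
  commands:
    - [[-11.8,4,4,0,0,70.9,1],[-11.8,4,4,0,0,70.9,1],[-11.8,4,4,0,0,70.9,1],[-11.8,4,4,0,0,70.9,1],[-11.8,4,4,0,0,70.9,1],[-11.8,4,4,0,0,70.9,1],[-11.8,4,4,0,0,70.9,1],[-11.8,4,4,0,0,70.9,1],[-11.8,4,4,0,0,70.9,1],[-11.8,4,4,0,0,70.9,1],[-11.8,4,4,0,0,70.9,1],[-11.8,4,4,0,0,70.9,1],[-11.8,4,4,0,0,70.9,1]]

```text
clock: 15.18
tool_pos: [0.6099, -0.0996, 0.2926]
orientation: [180.0, 0.1, 3.5]
force: [-0.3, 0.4, 0.6]
opening: 0.0878
gripper_force: 0.0
```

```bash
python3 w.py w10 .610 -.0985 .206 3.3; python3 - <<'E'
from h import *
s=load('w10'); print([proj(s,(.61+k,-.0985+k*.058,.229)).round(1) for k in (-.055,0,.055)])
g=s['frame'].max(2)
for v in (130,150,170,190,210,230):
    c=np.where(g[v,260:400]<80)[0]+260; print(v,c.min() if len(c) else '',c.max() if len(c) else '',len(c))
# clip pose check: side view vs w9 triangulation of grip tips
t=snap('side','side2'); o=get_obs()
im=t['frame'].astype(int); r,gg,b=im[...,0],im[...,1],im[...,2]
print('pred side',proj(t,(.6253,.0194,.162)),proj(t,(.582,.0316,.162)),proj(t,(.6036,.0255,.113)))
m=((r>150)&(r-b>90)&(r-gg>50)).astype(np.uint8)
n,l,st,c=cv2.connectedComponentsWithStats(m)
for i in range(1,n):
    if st[i,4]>3: print(c[i].round(1),st[i])
E
```

```text
15.2333 [ 0.60998897 -0.09957393  0.29291495] [1.79999658e+02 6.20909466e-02 3.44188124e+00] 0.08741217364310075 0.0
shift cm [ 0.01696703 -0.10718464  8.69148147] dyaw -0.1418812370001108
[184.6 170.9] [172 164  27  15 178]
[175.2 212.7] [163 207  25  12 127]
[array([321. , 288.4]), array([321.1, 219.3]), array([321.1, 139.3])]
130   0
150 313 332 20
170 274 332 20
190 268 332 21
210 314 332 19
230 314 331 18
pred side [296.75226105 179.21014299] [308.87563714 184.55798032] [303.0816507  192.63728952]
[297.  179.5] [296 178   3   4   6]
[307.9 184. ] [307 182   3   5   8]
[231.9 219.5] [223 211  21  16 113]
[367.6 260.7] [364 258   8   7  38]
[237.9 272.1] [233 266  11  14  97]
[222.  287.4] [217 284  11   8  48]
[239.1 298.9] [238 298   3   3   8]
```

Request:
play_rows:
  commands:
    - [[0,0,4,0,0,0,1],[0,0,7.5,0,0,0,0.6],[0,0,8.7,0,0,0,0],[0,0,8.7,0,0,0,0],[0,0,8.7,0,0,0,0],[0,0,8.7,0,0,0,0],[0,0,8.7,0,0,0,0],[0,0,8.7,0,0,0,0],[0,0,8.7,0,0,0,0],[0,0,8.7,0,0,0,0],[0,0,8.7,0,0,0,0],[0,0,8.7,0,0,0,0],[0,0,8.7,0,0,0,0],[0,0,8.7,0,0,0,0],[0,0,8.7,0,0,0,0],[0,0,8.7,0,0,0,0],[0,0,8.7,0,0,0,0]]

```text
clock: 16.7
tool_pos: [0.6102, -0.0994, 0.2066]
orientation: [-180.0, -0.0, 3.3]
force: [-1.2, 2.4, 1.1]
opening: 0.0136
gripper_force: 30.0
```

Request:
play_rows:
  commands:
    - [[0,-0.6,0,0,0,0,0],[0,-1.8,0,0,0,0,0],[0,-3,0,0,0,0,0],[0,-4.2,0,0,0,0,0],[0,-5.4,0,0,0,0,0],[0,-6.6,0,0,0,0,0],[0,-7.8,0,0,0,0,0],[0,-9,0,0,0,0,0],[0,-10.2,0,0,0,0,0],[0,-11.4,0,0,0,0,0],[0,-12.6,0,0,0,0,0],[0,-13.8,0,0,0,0,0],[0,-15,0,0,0,0,0],[0,-16.2,0,0,0,0,0],[0,-17.4,0,0,0,0,0],[0,-18.6,0,0,0,0,0],[0,-19.4,0,0,0,0,0],[0,-20,0,0,0,0,0],[0,-20.4,0,0,0,0,0]]

```text
clock: 18.28
tool_pos: [0.5985, 0.105, 0.2066]
orientation: [-180.0, 0.0, 3.3]
force: [-1.2, -2.4, 3.4]
opening: 0.0139
gripper_force: 30.0
```

Request:
play_rows:
  commands:
    - [[0,-0.3,0,0,0,0,0],[0,-0.6,0,0,0,0,0],[0,-0.9,0,0,0,0,0],[0,-1.1,0,0,0,0,0],[0,-1.3,0,0,0,0,0],[0,-1.5,0,0,0,0,0]]

```text
clock: 18.78
tool_pos: [0.5978, 0.1154, 0.2066]
orientation: [179.7, 0.1, 3.2]
force: [4.7, -26.4, 0.0]
opening: 0.0139
gripper_force: 30.0
```

Request:
play_rows:
  commands:
    - [[0,0.35,0,0,0,0,0.5],[0,0.35,0,0,0,0,0.5],[0,0.35,0,0,0,0,0.5],[0,0.35,0,0,0,0,0.5],[0,0.35,0,0,0,0,0.5],[0,0.35,0,0,0,0,0.5],[0,0.35,-4,0,0,0,0.5],[0,0.35,-8,0,0,0,0.5],[0,0.35,-12,0,0,0,0.5],[0,0.35,-16,0,0,0,0.5],[0,0.35,-16,0,0,0,0.5]]

```text
clock: 19.7
tool_pos: [0.6007, 0.1159, 0.3762]
orientation: [-179.8, -0.8, 3.3]
force: [-0.5, 0.6, 1.6]
opening: 0.044
gripper_force: 0.0
```

```bash
python3 - <<'E'
from h import *
a=get_obs();print(a['clock'],a['tool_pos'],a['force'])
s=snap('wrist','w11'); t=snap('side','side3'); g=s['frame'].max(2)
print('bar pred',[proj(s,(.598+k,.1154+k*.058,.229)).round(1) for k in (-.03,0,.03)])
for v in range(130,260,15):
    c=np.where(g[v,280:370]<80)[0]+280; print(v,(c.min(),c.max(),len(c)) if len(c) else '')
# clip seen through the pane: black at predicted place, side view
for n in ('side2','side3'):
    q=load(n); print(n,[q['frame'][int(round(p[1])),int(round(p[0]))] for p in [proj(q,(.6253,.0194,.160)),proj(q,(.582,.0316,.160)),proj(q,(.6036,.0255,.113))]])
# bystanders unchanged side0 vs side3
d=cv2.absdiff(load('side0')['frame'],t['frame']).max(2)
for n,(x0,y0,x1,y1) in dict(glue=(355,255,376,290),block=(240,335,265,360),cup=(272,380,300,400)).items(): print(n,(d[y0:y1,x0:x1]>40).mean())
E
```

```text
19.7 [0.60065566 0.1158647  0.37618176] [-0.50652797  0.62930649  1.56084587]
bar pred [array([323.5, 222.4]), array([323.5, 192.2]), array([323.5, 160.2])]
130 (np.int64(318), np.int64(330), 13)
145 (np.int64(317), np.int64(330), 14)
160 (np.int64(317), np.int64(330), 14)
175 (np.int64(317), np.int64(330), 14)
190 (np.int64(318), np.int64(330), 13)
205 (np.int64(318), np.int64(330), 13)
220 (np.int64(318), np.int64(330), 13)
235 (np.int64(318), np.int64(330), 13)
250 (np.int64(367), np.int64(369), 3)
side2 [array([177, 114,  78], dtype=uint8), array([151, 117, 105], dtype=uint8), array([80, 76, 77], dtype=uint8)]
side3 [array([207, 140,  75], dtype=uint8), array([200, 139,  79], dtype=uint8), array([75, 61, 55], dtype=uint8)]
glue 0.02585034013605442
block 0.0
cup 0.0
```

```bash
python3 -c "
from plant import close_job; print(close_job())"
```

```text
the job is handed in; nothing more can be done
None
```

The job is handed in at about 20 s of the 67 s allowed: the window was slid right open, the clamp clipped upright on the middle of the plaque's top edge, and the window slid fully shut to its end stop. The cameras confirmed the clamp's place and the window's; the glue bottle, one block and the cup showed no change from the start, but the second block was not checked.

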